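Clear two spent culture plates from the reading stand into the discard bin

ROBOT

A 6-joint arm with a two-finger parallel gripper is mounted at the origin on a cart in front of the work surface, level with it; the furniture and walls round the work are solid. World frame = base frame: x ahead of the robot, y to its left, z up, the work surface at z = 0. Lengths are in mm, angles in rad, forces in N, time in s.
With the tool pointing down it reaches from about 300 to 775 mm from the base axis. Payload 14.6 kg.
Tool frame: the origin (TCP) lies midway between the tips of the shut fingers; the grasp point (between the pads) lies 19 mm behind it (pinch_z is the distance from the TCP to the grasp point, in mm); z points along the fingers, y is the direction in which the jaws open and shut (so a half turn about z gives the same grasp; the last joint's range is limited). The gripper opens to 94 mm and grips with 3 to 60 N. Pads are 16 mm wide; open, the fingers measure 119 mm over their backs; the gripper's body (75 mm by 177 mm) begins 78 mm behind the grasp point.
Start: joints at [-1.327, 0.3, 1.521, -0, 1.321, -0.067], TCP at [168.194, -523.641, 205.446] pointing down, gripper open.
Joint ranges: [-3.03, 3.03], [-0.79, 2.21], [0.23, 2.52], [-1.04, 4.18], [0, 3.07], [-2.55, 2.55]. Speed limits (rad/s): [2.22, 2.22, 2.57, 3.14, 3.14, 3.14].

INTERFACE

Orientations are given as [roll, pitch, yaw] about the fixed x, y, z axes, in that order (R = Rz(yaw) Ry(pitch) Rx(roll)).
In Python, from cell import read_state, camera, sign_off, pinch_z gives the robot as it stands. The module is installed in compiled form; this text tells all that it offers.
- The arm moves only by the tool servo_tool, never from a script. Its argument "series" is a list of rows, each a list of 6 numbers: the shift along the tool's x, y, z in cm, then the turn, a rotation vector about the tool's x, y, z in rad. In form: [[tx, ty, tz, rx, ry, rz], ...]. A call has exactly 10 rows; each row is the pose to reach, as a shift and turn from the pose commanded when the call began, along the tool's axes at that moment; what a row does not reach only later rows make up. A row lasts 1/12 s, in which the tool goes at most 41.7 mm and 7.16 degrees, less where a joint would pass 70% of its speed; a pose out of reach is approached as far as the arm can. A call with a gripper value outside its range is refused whole. "gripper" is the finger opening in cm, from 0 to 9.4, set as the call begins (left out, the last holds). The fingers move at their own pace and stop on an object; "grip_force" is the grip in N (left out, the last holds). Time passes only in rows, so rows that repeat a pose let the fingers close, or fill a call up. It gives the time, the measured TCP pose, the force and the opening at its end, in the units of the state.
- read_state(): the state, without advancing time (a new reading comes with each control period).
- camera(name): name is "scene" or "side" or "wrist"; returns a dict with "pixels" (480x640x3 uint8, red, green, blue), "fx", "fy", "cx", "cy" (pixels), "pose" (4x4, takes a point from camera to world coordinates); the wrist camera has in their place "mount" (4x4, takes a point from camera to tool coordinates, whose origin is the TCP and whose axes are the flange's). Camera axes: x right, y down, z forward; pixel columns grow to the right and rows downward; lengths in mm; the calibration is good to about 2 mm. A picture is of the moment at which its call begins: read the wrist's pose just before it. There is no depth.
- sign_off(): hands the job in, once; it reports no verdict.
The state is a dict: "clock": time; "joints": joint angles; "qd": joint speeds; "effort": joint torques, N m; "eef_pos": TCP position; "eef_rot": TCP orientation; "wrist_force": force on the tool from outside, world axes, zero at the start; "moment": the same for the moment, N m; "finger_gap": finger opening in mm.
Only numpy, scipy, OpenCV 4.12 (cv2) and the standard library are available. Lean on these libraries where they do the work, as an engineer would, in place of code of your own. Each camera call takes 0.05 s, during which the arm holds its last target.

TASK

Clear up after a plate count. Move the orange discard bin, standing flat on the worktop, snugly and squarely up against the open end of the plate-reading stand, with its grip tab facing away from the stand; then push both spent Petri dishes along the stand and over that open end, without lifting them, so that both lie down inside the bin, neither left leaning on its edge. Leave the bin in place against the stand, and do not disturb the tally counter or the brown stain bottle.

Things in the scene. Friction and masses are not known exactly. Their poses are not given: they have to be found in the camera images.
- stand_edge (a point): Middle of the open (-y, robot's right) end of the plate-reading stand, level with its top. Stand: fixed grey box, flat blue top, 60 mm high, 170 long (y), 220 wide (x); the open end has no lip, the other sides have white lips 6 mm wide, 6 high. x: along the open end, roughly away from the robot; y: from open to closed end; z up. Its yaw varies a little.
- bin_lip (a point): Middle of the top edge of the orange bin's near (+y) wall, outer face: the wall that goes against the stand. Loose open bin, 0.25 to 0.5 kg, outside 210 (x) by 140 (y) by 57 mm high (3 mm lower than the stand), walls 4 mm. Axes of the bin: y from tab to near wall, z up. Starts right of the stand, 45 to 140 mm from its open end, a little turned.
- bin_tab (a point): Centre of the free part of the bin's black upright grip tab, 72 mm above the bin's underside. It stands on the middle of the far (-y) wall, flush outside: 70 mm wide (x), 14 thick (y), top 87 mm above the underside, 30 above the rim. Pinch it from above across its 14 mm. It lies 133 mm behind bin_lip along y, 15 mm above it. Axes of the bin.
- bin_in (a point): Centre of the bin's inner floor, 4 mm above its underside; inside the bin is 202 mm (x) by 132 mm (y), 53 mm deep. Same axes as the bin.
- dish_a_mid (a point): Centre, half-way up, of a spent whitish Petri dish with its lid on, a flat disc of 90 mm diameter and 15 mm height, 22 g, lying on the stand's blue top on the half nearer the robot; too wide to grip from above. After its fall it may lean on the bin's near wall; a light tap on its high side lays it down. z is its axis.
- dish_b_mid (a point): Centre, half-way up, of the second dish, alike, lying on the half of the stand farther from the robot. z is its axis.
- counter_mid (a point): Middle of a round chrome tally counter, 53x59x27 mm, lying on the worktop left of the stand, near the front: leave it alone. Behind it stands a fixed black PC tower, 390 mm high, 185 mm wide, its front at about x = 0.48 m, its right side at about y = 0.24 m: keep the arm clear of it when swinging across.
- iodine_mid (a point): Middle of an upright brown stain bottle with a white dropper cap, 44 mm diameter, 108 mm high, on the worktop near the front, to the right of the bin: leave it alone. Behind it stands a fixed microscope, 580 mm high, whose left side is at about y = -0.43 m; a fixed monitor, 340 mm high, stands behind the stand from about x = 0.73 m on (its foot from 0.675 m).

How it is judged:
By the outcome, as a careful person would: the job done as asked, in the order asked, and still so for the second after the job is handed in, with the robot touching nothing.
It also fails if it takes over 59 s, if anything falls off the work surface, if the arm or the gripper's body presses on something with over 40 N, if the wrist force passes 120 N, or if a joint passes its speed limit or range.

## Working session

There is one attempt and no reset: what is moved stays moved. The work goes in short steps, Python scripts to look and compute and a tool call to move; the robot and the scene stay as the last step left them, time stands still between calls to the robot, and variables do not carry over. Pictures are saved under pics/ and viewed, and the job is handed in when it is done.

Besides the shell and the picture viewer there is one more tool, called after "Emit:" in YAML: its name, and indented under it one key for each argument. servo_tool: Moves the arm, as the interface text tells. Its arguments: {"type":"object","properties":{"series":{"type":"array"},"gripper":{"type":"number"},"grip_force":{"type":"number"}},"required":["series"]}

```bash
mkdir -p pics; ls; python3 - <<'E'
from cell import *
import cv2,numpy as np
print(read_state(),pinch_z)
for n in ["scene","side","wrist"]:
    c=camera(n); cv2.imwrite(f"pics/{n}0.png",c["pixels"][:,:,::-1])
    print(n,{k:(np.round(v,4).tolist() if k!="pixels" else 0) for k,v in c.items()})
E
```

```text
pics
{'clock': 0.0, 'joints': array([-1.32658888e+00,  3.00478255e-01,  1.52157850e+00,  2.58518695e-05,
        1.32072592e+00, -6.66071784e-02]), 'qd': array([-0.00034713, -0.00114466,  0.0008854 ,  0.00019576,  0.00056538,
       -0.00217088]), 'effort': array([-8.33393233e-05, -5.31808519e+01, -3.52734196e+01,  7.08281645e-02,
        2.43591605e-02, -9.64658898e-05]), 'eef_pos': array([ 168.14367037, -523.38528028,  204.88350559]), 'eef_rot': array([-3.14040694e+00, -1.04189871e-04,  3.10808146e-01]), 'wrist_force': array([ 0.57226339,  0.97530109, -0.1102684 ]), 'moment': array([-0.01455573, -0.00492387, -0.01937409]), 'finger_gap': 94.17697787259722} 18.8
scene {'pixels': 0, 'fx': 464.9857, 'fy': 464.9857, 'cx': 327.6827, 'cy': 247.983, 'pose': [[-0.9039, -0.2923, 0.3122, 169.5815], [-0.4276, 0.631, -0.6473, 665.1291], [-0.0078, -0.7186, -0.6954, 821.7705], [0.0, 0.0, 0.0, 1.0]]}
side {'pixels': 0, 'fx': 565.3471, 'fy': 565.3471, 'cx': 323.0925, 'cy': 244.6048, 'pose': [[-0.9328, -0.1651, 0.3202, 75.1538], [-0.3599, 0.3866, -0.8491, 1096.309], [0.0164, -0.9074, -0.42, 665.4647], [0.0, 0.0, 0.0, 1.0]]}
wrist {'pixels': 0, 'fx': 382.5308, 'fy': 382.5308, 'cx': 314.6756, 'cy': 234.5778, 'mount': [[0.0009, -0.9635, -0.2678, 77.5491], [1.0, 0.0008, 0.0005, 0.4906], [-0.0003, -0.2678, 0.9635, -179.3746], [0.0, 0.0, 0.0, 1.0]]}
```

View pics/scene0.png

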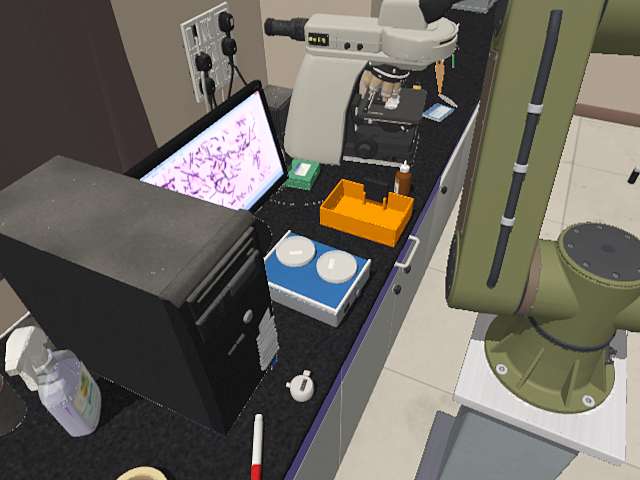

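View pics/side0.png

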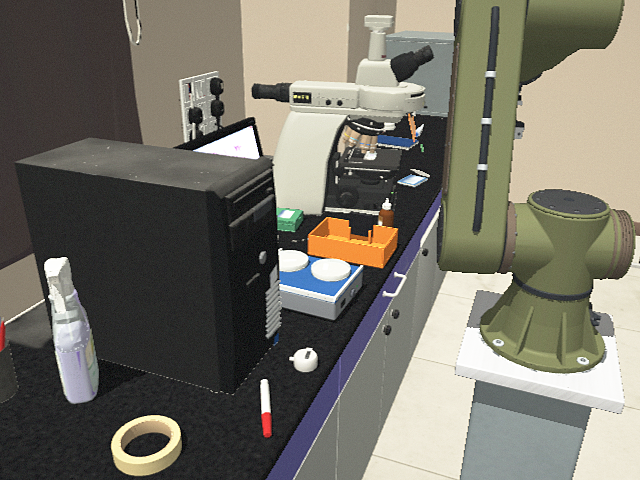

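View pics/wrist0.png

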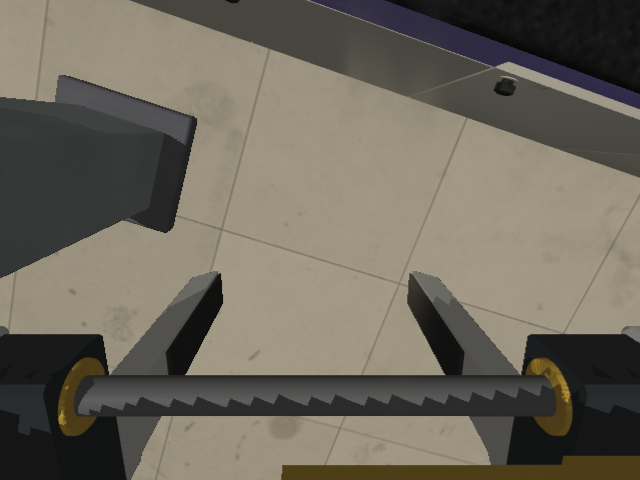

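The scene view shows the blue stand at about (318,275), dishes at (295,250) and (336,267), and the bin at (367,212) with its dark tab at (378,190). The bottle is at (403,180) and the counter at (301,386). The wrist camera sees only floor. I'll zoom in on the scene view.

```bash
python3 - <<'E'
import cv2
a=cv2.imread("pics/scene0.png")[140:340,250:450]
cv2.imwrite("pics/z0.png",cv2.resize(a[:,:],None,fx=3,fy=3,interpolation=cv2.INTER_CUBIC))
a=cv2.imread("pics/side0.png")[190:340,260:460]
cv2.imwrite("pics/z1.png",cv2.resize(a,None,fx=4,fy=4,interpolation=cv2.INTER_CUBIC))
E
```

```text
(no output)
```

View pics/z0.png

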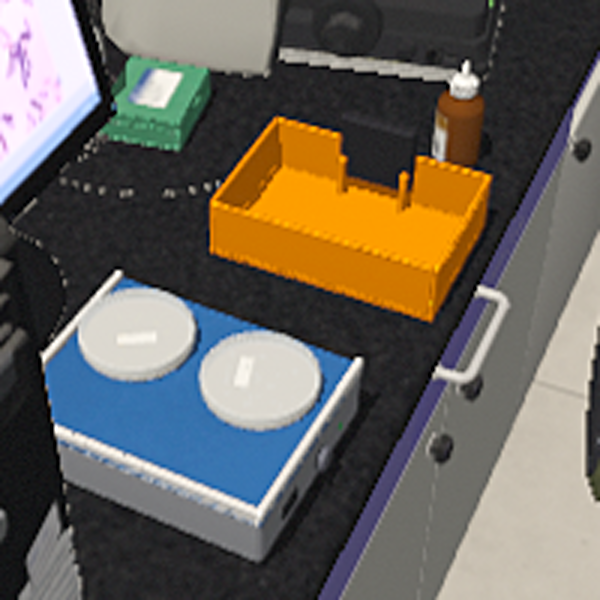

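View pics/z1.png

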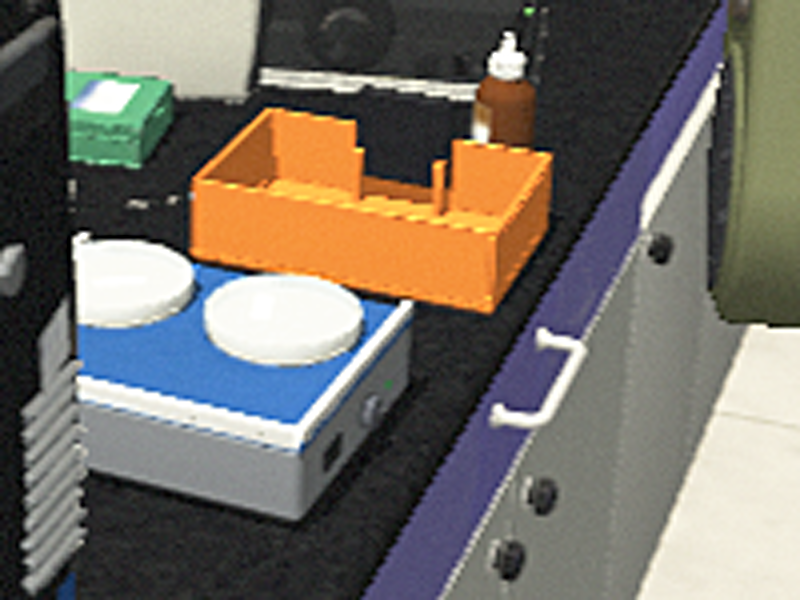

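```bash
cat > h.py <<'E'
import numpy as np,cv2
from cell import *
from scipy.optimize import least_squares
def proj(c,P,pose=None):
    T=np.linalg.inv(c["pose"] if pose is None else pose); P=np.atleast_2d(P)
    q=P@T[:3,:3].T+T[:3,3]
    return np.c_[c["fx"]*q[:,0]/q[:,2]+c["cx"],c["fy"]*q[:,1]/q[:,2]+c["cy"]]
def R2(a): return np.array([[np.cos(a),-np.sin(a)],[np.sin(a),np.cos(a)]])
def place(p,L):  # p=x,y,yaw ; L local points
    L=np.atleast_2d(np.array(L,float)); o=L.copy(); o[:,:2]=L[:,:2]@R2(p[2]).T+p[:2]; return o
def zoomover(img,x0,y0,w,h,f,sets,name):
    a=cv2.resize(img[y0:y0+h,x0:x0+w,::-1],None,fx=f,fy=f,interpolation=cv2.INTER_CUBIC)
    for pts,col in sets:
        q=((pts-[x0,y0]+.5)*f-.5)
        cv2.polylines(a,[np.round(q).astype(int)],False,col,1)
    cv2.imwrite(name,a)
STAND=lambda z:[[-110,0,z],[110,0,z],[110,170,z],[-110,170,z],[-110,0,z]]
BIN=lambda z:[[-105,0,z],[105,0,z],[105,-140,z],[-105,-140,z],[-105,0,z]]
TAB=lambda z:[[-35,-126,z],[35,-126,z],[35,-140,z],[-35,-140,z],[-35,-126,z]]
def ray(c,uv,z,pose=None):
    T=c["pose"] if pose is None else pose
    d=T[:3,:3]@[(uv[0]-c["cx"])/c["fx"],(uv[1]-c["cy"])/c["fy"],1]
    return T[:3,3]+d*(z-T[2,3])/d[2]
E
cat > m1.py <<'E'
from h import *
c=camera("scene");s=camera("side")
f0=lambda u,v:((u+.5)/3-.5+250,(v+.5)/3-.5+140)
f1=lambda u,v:((u+.5)/4-.5+260,(v+.5)/4-.5+190)
st=[(c,f0(121,271),(110,0,66)),(c,f0(362,360),(-110,0,66)),(c,f0(258,556),(-110,170,0)),(c,f0(262,510),(-110,170,66)),
    (s,f1(412,300),(-110,0,66)),(s,f1(296,520),(-110,170,0)),(s,f1(303,430),(-110,170,66))]
bn=[(c,f0(211,206),(105,0,57)),(c,f0(437,270),(-105,0,57)),(c,f0(211,252),(105,0,0)),(c,f0(432,320),(-105,0,0)),(c,f0(491,172),(-105,-140,57)),(c,f0(278,118),(105,-140,57)),
    (s,f1(193,182),(105,0,57)),(s,f1(496,233),(-105,0,57)),(s,f1(490,311),(-105,0,0)),(s,f1(552,152),(-105,-140,57)),(s,f1(270,108),(105,-140,57))]
def fit(obs,p0):
    fn=lambda p:np.concatenate([proj(k,place(p,l))[0]-uv for k,uv,l in obs])
    r=least_squares(fn,p0,loss="soft_l1",x_scale=[100,100,.1]); print(np.round(r.x,3),np.round(r.fun,1)); return r.x
ps=fit(st,[450,0,0]); pb=fit(bn,[450,-100,0])
sets=lambda k:[(proj(k,place(ps,STAND(z))),(0,255,0)) for z in (0,60,66)]+[(proj(k,place(pb,BIN(z))),(255,0,255)) for z in (0,57)]+[(proj(k,place(pb,TAB(z))),(255,255,0)) for z in (57,87)]
zoomover(c["pixels"],250,140,200,200,3,sets(c),"pics/o0.png")
zoomover(s["pixels"],260,190,200,150,4,sets(s),"pics/o1.png")
for n,uv in (("b",f0(138,328)),("a",f0(261,376))): print(n,ray(c,uv,75))
print("bottle",ray(c,f0(458,165),0),"tab",place(pb,[0,-133,72]))
E
python3 m1.py
```

```text
[ 5.15318e+02 -5.68880e+01 -5.60000e-02] [-0.9 -2.3  0.5 -1.9  0.4  3.8 -0.8 -0.   0.7 -0.5  0.5  3.8 -0.5 -0.3]
[ 4.93691e+02 -1.76066e+02 -3.00000e-03] [-0.8 -1.4  0.4  0.  -0.4 -0.2 -0.1  0.   0.1  0.8 -1.  -0.7  0.1 -0.4
  0.6  0.1  0.8  0.6  0.4  0.5 -0.4 -0. ]
b [570.36675879   4.07790574  75.        ]
a [463.39340857  10.80531117  75.        ]
bottle [ 437.90755169 -389.53002787    0.        ] tab [[ 493.24785208 -309.0656211    72.        ]]
```

View pics/o0.png

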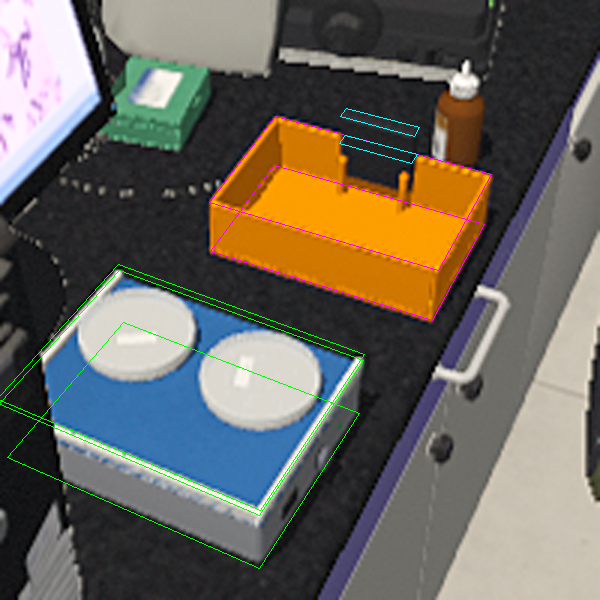

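View pics/o1.png

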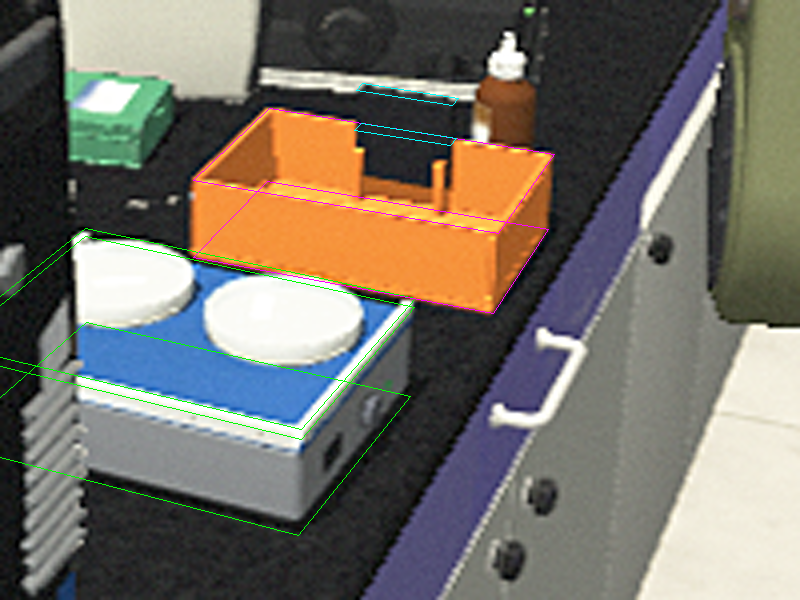

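Both overlays match well. The stand is at about (515,-57) with yaw -0.056, and the bin lip is at about (494,-176) with yaw near 0. Next I move to a look-down pose to refine this with the wrist camera.

Emit:
servo_tool:
  series:
    - [2,-1.5,-1,0,0,0.03]
    - [5,-4,-2,0,0,0.06]
    - [8.5,-6.5,-3.5,0,0,0.1]
    - [12,-9,-5,0,0,0.14]
    - [15.5,-12,-6.5,0,0,0.18]
    - [19,-14.5,-8,0,0,0.22]
    - [22.5,-17,-9,0,0,0.26]
    - [26,-19.5,-9.5,0,0,0.29]
    - [29,-22,-9.5,0,0,0.31]
    - [31,-24,-9.5,0,0,0.31]
  gripper: 5

```text
clock: 1.08
eef_pos: [387.9, -203.8, 301.0]
eef_rot: [3.141, -0.001, -0.001]
wrist_force: [1.4, 0.5, 0.1]
finger_gap: 50.2
```

Emit:
servo_tool:
  series:
    - [2,-1.5,0,0,0,0]
    - [4,-3,0,0,0,0]
    - [5,-3.5,0,0,0,0]
    - [5,-3.5,0,0,0,0]
    - [5,-3.5,0,0,0,0]
    - [5,-3.5,0,0,0,0]
    - [5,-3.5,0,0,0,0]
    - [5,-3.5,0,0,0,0]
    - [5,-3.5,0,0,0,0]
    - [5,-3.5,0,0,0,0]

```text
clock: 1.92
eef_pos: [436.7, -170.8, 300.4]
eef_rot: [3.142, -0.0, 0.0]
wrist_force: [0.3, -1.2, 0.9]
finger_gap: 50.2
```

```bash
cat >> h.py <<'E'
from scipy.spatial.transform import Rotation as Ro
def toolpose(s=None):
    s=s or read_state(); T=np.eye(4); T[:3,:3]=Ro.from_euler("xyz",s["eef_rot"]).as_matrix(); T[:3,3]=s["eef_pos"]; return T
def wrist(name=None):
    T=toolpose(); c=camera("wrist"); c["pose"]=T@c["mount"]
    if name: cv2.imwrite(name,c["pixels"][:,:,::-1])
    return c
E
python3 - <<'E'
from h import *
s=read_state();print(s["clock"],s["eef_pos"],s["eef_rot"],s["joints"],s["wrist_force"])
wrist("pics/w1.png")
E
```

```text
1.9167 [ 436.67551696 -170.83234592  300.41003459] [ 3.14151896e+00 -2.00011502e-04  1.46755615e-04] [-4.51053171e-01  5.69099304e-02  1.58742475e+00  2.09560377e-05
  1.49704584e+00  1.11959487e+00] [ 0.25248075 -1.16112422  0.91377097]
```

View pics/w1.png

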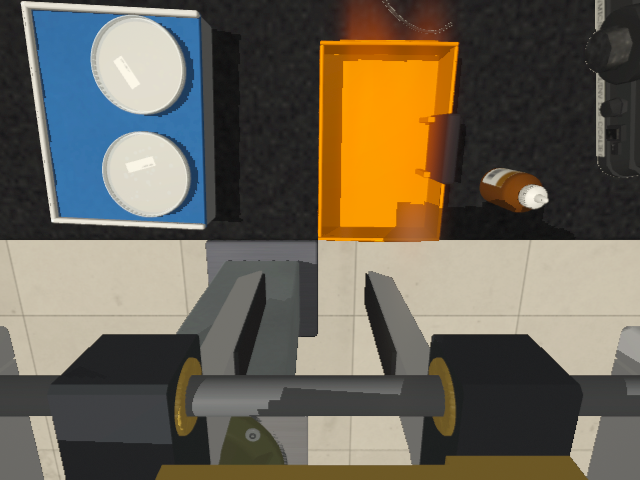

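The wrist view shows the stand on the left, with its open edge running from about (199,12) to (210,228). The bin's top rim has corners near (320,41), (459,42), (319,239) and (440,240), and the tab is at about (450,148). I'll overlay the model for a precise fit.

```bash
cat > m2.py <<'E'
from h import *
c=wrist()
ps=np.array([515.3,-56.9,-.056]);pb=np.array([493.7,-176.1,-.003])
sets=lambda k:[(proj(k,place(ps,STAND(z))),(0,255,0)) for z in (0,66)]+[(proj(k,place(pb,BIN(z))),(255,0,255)) for z in (0,57)]+[(proj(k,place(pb,TAB(z))),(255,255,0)) for z in (57,87)]
zoomover(c["pixels"],0,0,260,250,3,sets(c)[:0],"pics/a0.png")
zoomover(c["pixels"],300,0,200,250,3,sets(c)[:0],"pics/a1.png")
E
python3 m2.py
```

```text
(no output)
```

View pics/a0.png

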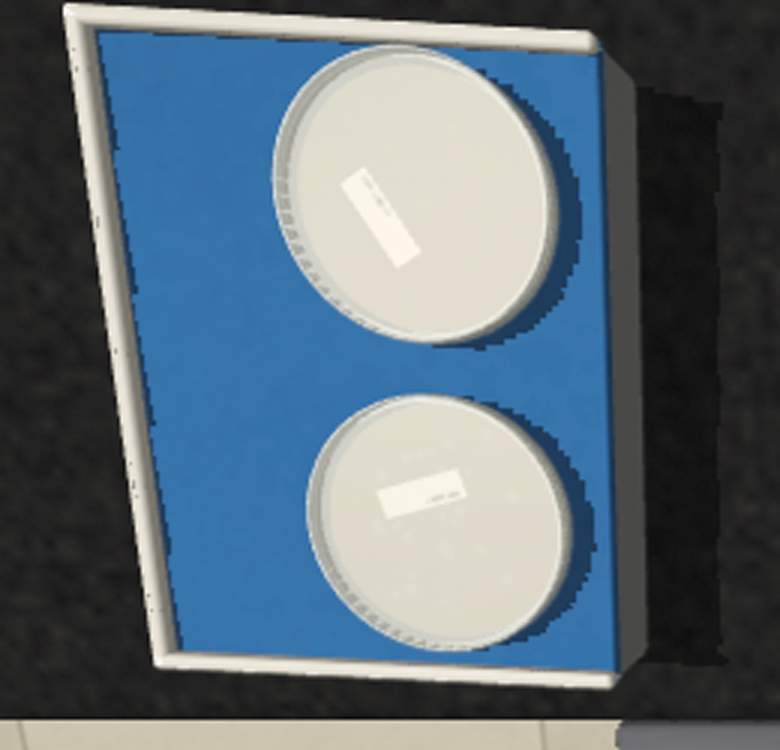

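View pics/a1.png

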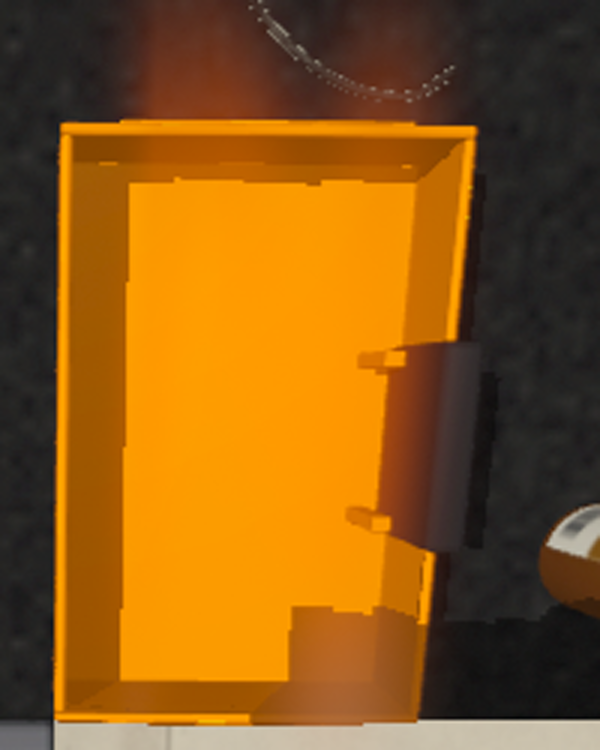

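```bash
cat > m3.py <<'E'
from h import *
c=wrist()
g=lambda x0:(lambda u,v:((u+.5)/3-.5+x0,(v+.5)/3-.5))
A=g(0);B=g(300)
st=[(c,A(65,4),(110,170,66)),(c,A(598,31),(110,0,66)),(c,A(613,690),(-110,0,66)),(c,A(155,667),(-110,170,66)),(c,A(600,55),(104,0,60)),(c,A(616,672),(-104,0,60))]
bn=[(c,B(61,123),(105,0,57)),(c,B(477,126),(105,-140,57)),(c,B(57,720),(-105,0,57)),(c,B(417,722),(-105,-140,57)),(c,B(480,342),(35,-140,87)),(c,B(440,550),(-35,-140,87))]
def fit(obs,p0):
    fn=lambda p:np.concatenate([proj(k,place(p,l))[0]-uv for k,uv,l in obs])
    r=least_squares(fn,p0,loss="soft_l1",x_scale=[100,100,.1]); print(np.round(r.x,4),np.round(r.fun,1)); return r.x
ps=fit(st,[450,0,0]); pb=fit(bn,[450,-100,0])
def disk(pts,x0):
    # lid top circle z=75 r=45
    a=np.array([ray(c,A(*p),75)[:2] for p in pts])
    f=lambda q:np.hypot(*(a-q).T)-45
    r=least_squares(f,a.mean(0)); print("dish",r.x,np.round(r.fun,1)); d=R2(ps[2]).T@(r.x-ps[:2]); print(" local",d)
disk([(273,180),(400,45),(553,190),(435,343),(310,85),(515,100)],0)
disk([(307,500),(420,395),(570,525),(455,650),(335,425),(540,450)],0)
print("tab",place(pb,[0,-133,72]),"lip in stand frame",R2(ps[2]).T@(pb[:2]-ps[:2]),"goal tab",place(ps,[0,-133,72]))
print("bottle cap",ray(c,(535,197),108))
print(toolpose().round(4)[:3])
E
python3 m3.py
```

```text
[ 5.145679e+02 -5.352520e+01 -5.010000e-02] [-0.7 -1.3 -0.5 -0.1  0.3  0.4 -0.3  0.5  0.7  0.6  0.6 -0.1]
[ 4.951034e+02 -1.749711e+02 -6.700000e-03] [-0.9 -0.7 -0.4 -0.5 -1.6  0.8 -0.1  1.   2.  -0.7  7.7  1.4]
dish [573.1867339    1.33722723] [ 1.  -0.2  0.1 -0.  -0.5  0.7]
 local [55.79676287 57.73021779]
dish [467.55536419   6.12668564] [ 0.7 -1.2  1.   0.2  1.3  0.6]
 local [-49.9419084   57.22171199]
tab [[ 494.20580765 -307.96802418   72.        ]] lip in stand frame [ -13.35581323 -122.26851318] goal tab [[ 507.90477938 -186.35816732   72.        ]]
bottle cap [ 449.81264804 -387.75432281  108.        ]
[[ 1.000000e+00  6.000000e-04  0.000000e+00  4.368456e+02]
 [ 6.000000e-04 -1.000000e+00  0.000000e+00 -1.706075e+02]
 [ 0.000000e+00 -0.000000e+00 -1.000000e+00  3.003050e+02]]
```

Emit:
servo_tool:
  series:
    - [1,2,0,0,0,0]
    - [2.5,5,1,0,0,0]
    - [4,9,3,0,0,0.007]
    - [5.4,12.5,6,0,0,0.007]
    - [5.75,13.7,9,0,0,0.007]
    - [5.75,13.7,11,0,0,0.007]
    - [5.75,13.7,12,0,0,0.007]
    - [5.75,13.7,12,0,0,0.007]
    - [5.75,13.7,12,0,0,0.007]
    - [5.75,13.7,12,0,0,0.007]

```text
clock: 2.9
eef_pos: [495.2, -307.3, 182.5]
eef_rot: [3.14, -0.003, -0.005]
wrist_force: [-0.4, -0.5, -0.3]
finger_gap: 50.6
```

```bash
python3 - <<'E'
from h import *
s=read_state();print(s["clock"],s["eef_pos"],s["eef_rot"],s["joints"],s["wrist_force"])
c=wrist("pics/w2.png")
E
```

```text
2.9 [ 495.19346969 -307.31371984  182.51874496] [ 3.13984973e+00 -2.51178282e-03 -5.44181515e-03] [-6.18274367e-01  3.89521736e-01  1.45529900e+00  1.97431299e-05
  1.29371472e+00  9.57960592e-01] [-0.35574569 -0.49382335 -0.27080446]
```

View pics/w2.png

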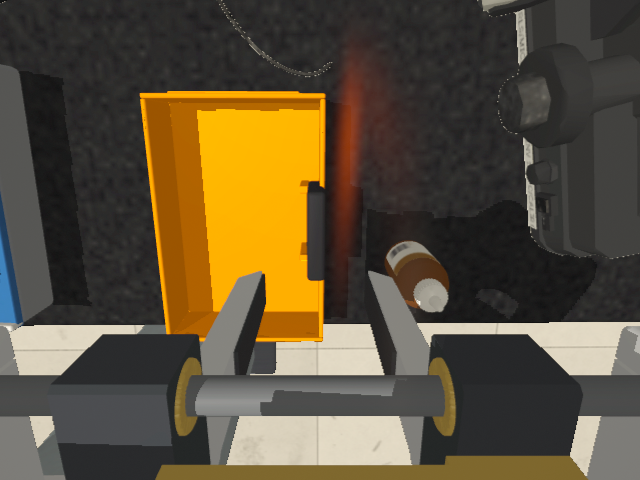

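The tab at (316,230) sits centred between the jaws, and the bottle is clear of the outer finger. I'll descend and grip.

Emit:
servo_tool:
  series:
    - [0,0,2,0,0,0]
    - [0,0,5,0,0,0]
    - [0,0,8,0,0,0]
    - [0,0,10.5,0,0,0]
    - [0,0,12,0,0,0]
    - [0,0,12.7,0,0,0]
    - [0,0,12.7,0,0,0]
    - [0,0,12.7,0,0,0]
    - [0,0,12.7,0,0,0]
    - [0,0,12.7,0,0,0]

```text
clock: 3.78
eef_pos: [495.1, -307.8, 54.8]
eef_rot: [3.14, -0.002, -0.006]
wrist_force: [0.3, -0.5, -0.4]
finger_gap: 50.3
```

Emit:
servo_tool:
  series:
    - [0,0,0,0,0,0]
    - [0,0,0,0,0,0]
    - [0,0,0,0,0,0]
    - [0,0,0,0,0,0]
    - [0,0,0,0,0,0]
    - [0,0,0,0,0,0]
    - [0,0,0,0,0,0]
    - [0,0,0,0,0,0]
    - [0,0,0,0,0,0]
    - [0,0,0,0,0,0]
  gripper: 0.8
  grip_force: 25

```text
clock: 4.62
eef_pos: [494.5, -307.5, 53.3]
eef_rot: [3.142, 0.0, -0.006]
wrist_force: [-0.3, -1.3, 0.2]
finger_gap: 14.0
```

```bash
python3 - <<'E'
from h import *
s=read_state();print(s["clock"],s["eef_pos"],s["eef_rot"],s["wrist_force"],s["moment"],s["finger_gap"])
c=wrist("pics/w3.png");c=camera("scene");zoomover(c["pixels"],250,140,200,200,3,[],"pics/s3.png")
E
```

```text
4.6167 [ 494.51353545 -307.4906161    53.28755635] [ 3.14158250e+00  3.49177992e-05 -6.25241145e-03] [-0.29497141 -1.34817154  0.23734436] [-0.14454703  0.08861264 -0.06355508] 14.018774508259652
```

View pics/w3.png

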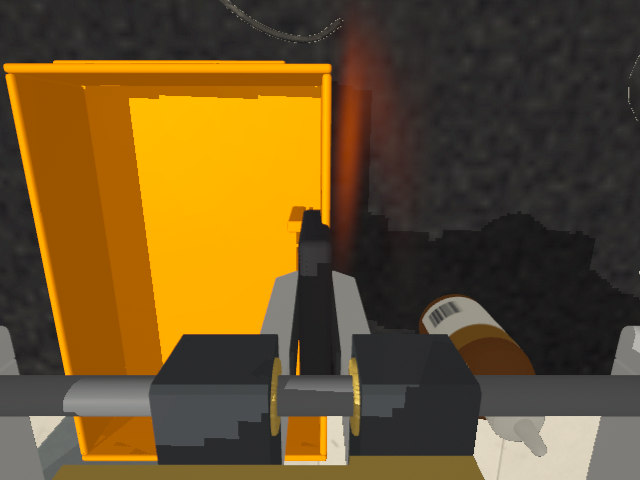

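View pics/s3.png

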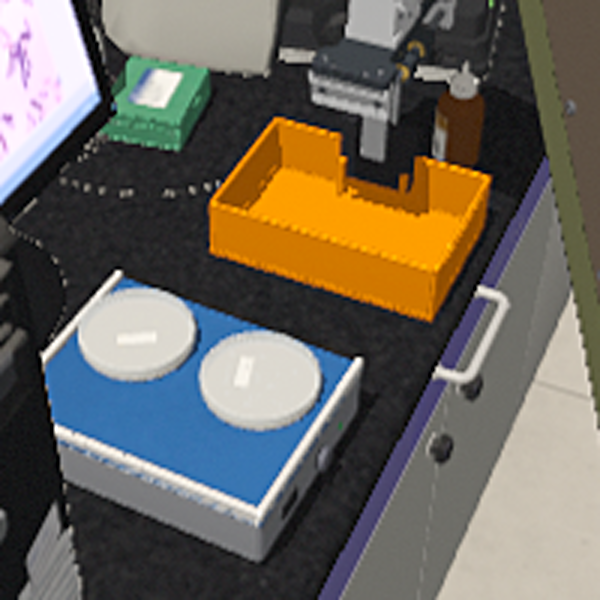

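Grip confirmed: gap 14.0, bin undisturbed. I'll drag it to about 15 mm short of the stand, turned parallel.

Emit:
servo_tool:
  series:
    - [0.1,-0.7,0,0,0,0.005]
    - [0.25,-2,0,0,0,0.01]
    - [0.4,-3.4,0,0,0,0.015]
    - [0.6,-4.8,0,0,0,0.02]
    - [0.75,-6.2,0,0,0,0.028]
    - [0.9,-7.6,0,0,0,0.034]
    - [1.1,-9,0,0,0,0.04]
    - [1.25,-10.1,0,0,0,0.044]
    - [1.27,-10.6,0,0,0,0.044]
    - [1.27,-10.6,0,0,0,0.044]

```text
clock: 5.55
eef_pos: [508.0, -200.3, 53.3]
eef_rot: [-3.141, 0.0, -0.049]
wrist_force: [0.2, 3.2, -0.6]
finger_gap: 13.9
```

```bash
python3 - <<'E'
from h import *
s=read_state();print(s["clock"],s["eef_pos"],s["eef_rot"],s["wrist_force"],s["moment"],s["finger_gap"])
c=wrist("pics/w4.png");c=camera("scene");zoomover(c["pixels"],250,140,200,200,3,[],"pics/s4.png")
E
```

```text
5.55 [ 508.0193693  -200.28830432   53.30579761] [-3.14095363e+00  1.34268870e-04 -4.90462689e-02] [ 0.16608721  3.24280036 -0.63778794] [ 0.36583251 -0.03321294 -0.03787483] 13.880222224930387
```

View pics/w4.png

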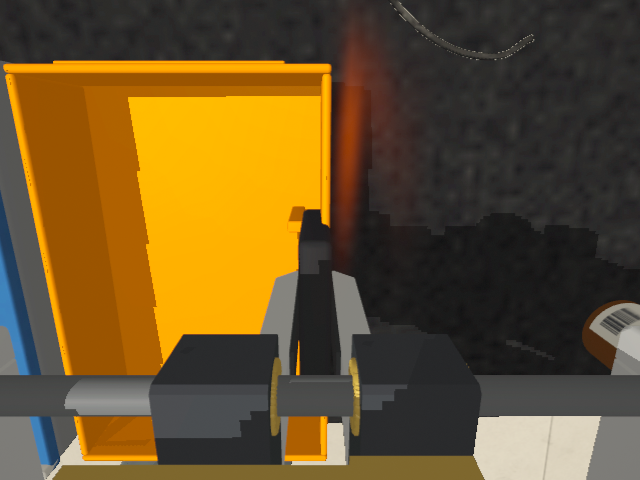

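View pics/s4.png

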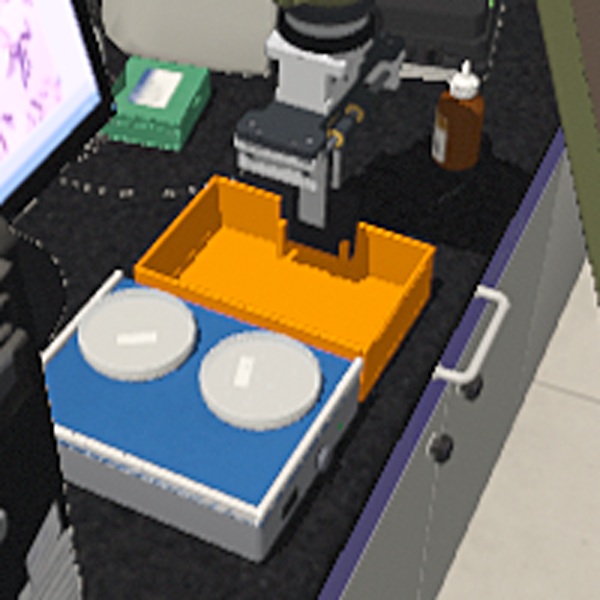

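The bin followed rigidly, with about 14 mm left. I'll close the gap slowly and watch the force.

Emit:
servo_tool:
  series:
    - [0,-0.2,0,0,0,0]
    - [0,-0.4,0,0,0,0]
    - [0,-0.6,0,0,0,0]
    - [0,-0.8,0,0,0,0]
    - [0,-0.95,0,0,0,0]
    - [0,-1.1,0,0,0,0]
    - [0,-1.2,0,0,0,0]
    - [0,-1.3,0,0,0,0]
    - [0,-1.4,0,0,0,0]
    - [0,-1.4,0,0,0,0]

```text
clock: 6.48
eef_pos: [508.6, -187.3, 53.3]
eef_rot: [-3.141, -0.0, -0.05]
wrist_force: [0.6, -0.9, 1.3]
finger_gap: 13.8
```

Emit:
servo_tool:
  series:
    - [0,-0.05,0,0,0,0]
    - [0,-0.1,0,0,0,0]
    - [0,-0.15,0,0,0,0]
    - [0,-0.2,0,0,0,0]
    - [0,-0.25,0,0,0,0]
    - [0,-0.3,0,0,0,0]
    - [0,-0.35,0,0,0,0]
    - [0,-0.4,0,0,0,0]
    - [0,-0.4,0,0,0,0]
    - [0,-0.4,0,0,0,0]

```text
clock: 7.32
eef_pos: [509.0, -184.7, 53.5]
eef_rot: [3.14, -0.001, -0.05]
wrist_force: [0.6, -11.4, -1.8]
finger_gap: 14.0
```

```bash
python3 - <<'E'
from h import *
s=read_state();print(s["clock"],s["eef_pos"],s["eef_rot"],s["wrist_force"],s["moment"],s["finger_gap"])
c=wrist("pics/w5.png");c=camera("scene");zoomover(c["pixels"],280,190,120,110,6,[],"pics/s5.png")
E
```

```text
7.3167 [ 508.99732425 -184.66262053   53.53544327] [ 3.13965964e+00 -9.08487084e-04 -5.01711240e-02] [  0.55064041 -11.3885778   -1.8047327 ] [-1.94480265  0.02735071  0.09550363] 13.962714938624547
```

View pics/w5.png

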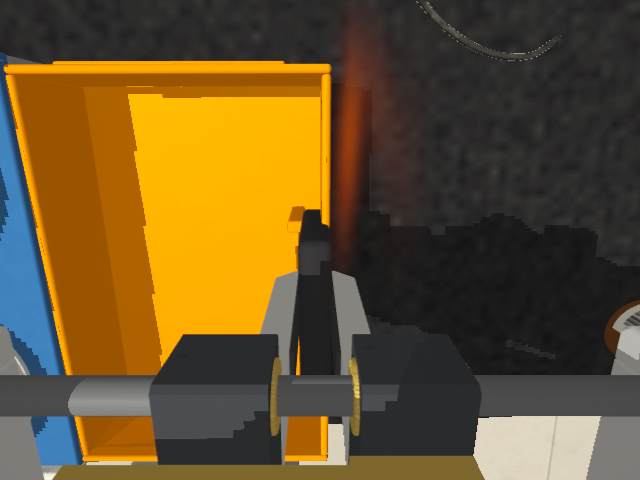

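View pics/s5.png

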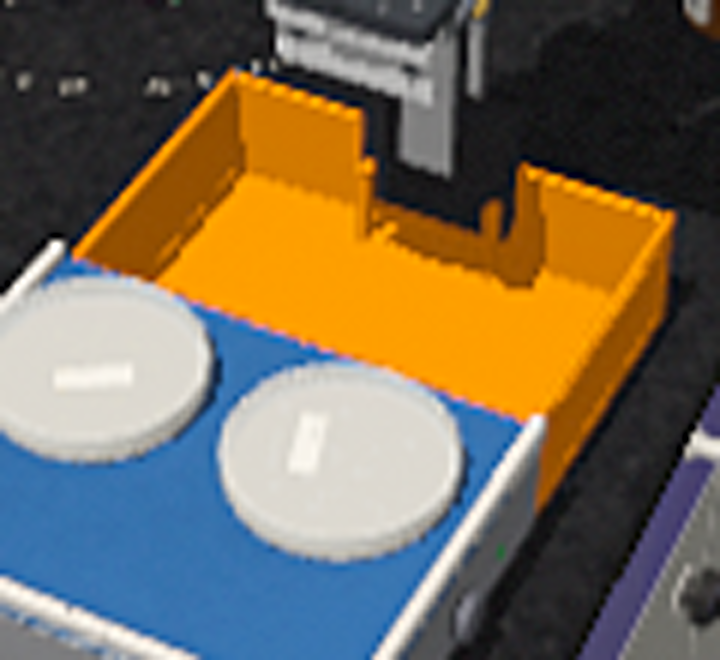

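Contact at 11 N with yaw unchanged, and the rim looks flush along the stand edge. I'll release and rise for an overhead check.

Emit:
servo_tool:
  series:
    - [0,0,0,0,0,0]
    - [0,0,0,0,0,0]
    - [0,0,0,0,0,0]
    - [0,0,0,0,0,0]
    - [0,0,0,0,0,0]
    - [0,0,0,0,0,0]
    - [0,0,-0.5,0,0,0]
    - [0,0,-2,0,0,0]
    - [0,0,-5,0,0,0]
    - [0,0,-8,0,0,0]
  gripper: 4

```text
clock: 8.25
eef_pos: [508.3, -183.3, 134.1]
eef_rot: [-3.141, 0.002, -0.05]
wrist_force: [-0.6, -0.3, 0.2]
finger_gap: 40.3
```

Emit:
servo_tool:
  series:
    - [0,0,-3,0,0,0]
    - [-1,0,-6,0,0,0]
    - [-3,-1,-9,0,0,0]
    - [-4,-2,-12,0,0,0]
    - [-5,-3,-14,0,0,0]
    - [-6,-4,-16,0,0,0]
    - [-6.5,-4.5,-17,0,0,0]
    - [-6.5,-4.5,-17,0,0,0]
    - [-6.5,-4.5,-17,0,0,0]
    - [-6.5,-4.5,-17,0,0,0]

```text
clock: 9.08
eef_pos: [446.2, -135.6, 301.9]
eef_rot: [-3.141, 0.002, -0.05]
wrist_force: [0.0, -0.1, -0.2]
finger_gap: 40.3
```

```bash
python3 - <<'E'
from h import *
s=read_state();print(s["clock"],s["eef_pos"],s["eef_rot"],s["wrist_force"],s["moment"],s["finger_gap"],s["joints"])
c=wrist("pics/w6.png");zoomover(c["pixels"],60,0,260,250,3,[],"pics/w6z.png")
E
```

```text
9.0833 [ 446.15688924 -135.59949164  301.94327992] [-3.14102292e+00  1.87350508e-03 -5.03064873e-02] [ 0.01071165 -0.14480818 -0.24991663] [ 0.0623962  -0.00894658 -0.02708408] 40.28497745369712 [-3.73594094e-01  5.16087958e-02  1.58954418e+00 -5.50973833e-05
  1.50239713e+00  1.24751307e+00]
```

View pics/w6.png

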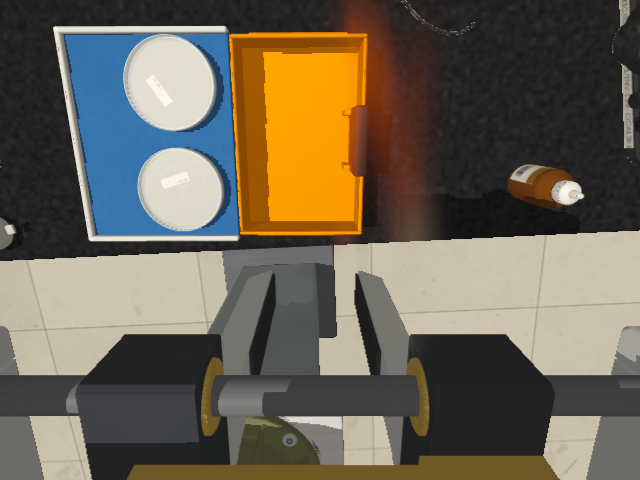

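View pics/w6z.png

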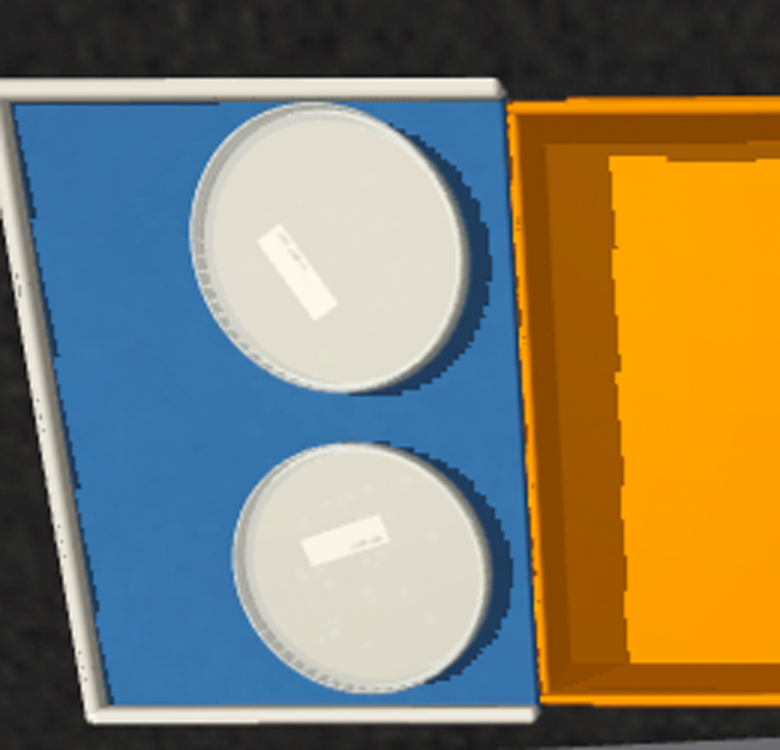

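The bin's near wall is snug and parallel to the open edge (columns 232–240) and centred along it, and the bottle has not moved. Now the arm swings behind dish a, turned 90° with the fingers 60 mm apart to make a two-point cradle.

Emit:
servo_tool:
  series:
    - [0.1,-1,0,0,0,-0.08]
    - [0.3,-3,0,0,0,-0.2]
    - [0.5,-5.5,0,0,0,-0.32]
    - [0.7,-8,0,0,0,-0.44]
    - [0.9,-10.5,0,0,0,-0.56]
    - [1.0,-13,0,0,0,-0.68]
    - [1.2,-15.5,0,0,0,-0.8]
    - [1.3,-18,0,0,0,-0.92]
    - [1.4,-20,0,0,0,-1.04]
    - [1.4,-20.7,0,0,0,-1.16]
  gripper: 6

```text
clock: 9.97
eef_pos: [470.7, 72.6, 301.9]
eef_rot: [-3.139, 0.001, 1.117]
wrist_force: [0.8, -0.8, -0.3]
finger_gap: 59.9
```

Emit:
servo_tool:
  series:
    - [0,0,2,0,0,-0.11]
    - [0,0,4.5,0,0,-0.21]
    - [0,0,7,0,0,-0.31]
    - [0,0,10,0,0,-0.39]
    - [0,0,12.5,0,0,-0.41]
    - [0,0,14,0,0,-0.411]
    - [0,0,14,0,0,-0.411]
    - [0,0,14,0,0,-0.411]
    - [0,0,14,0,0,-0.411]
    - [0,0,14,0,0,-0.411]

```text
clock: 10.8
eef_pos: [471.1, 70.7, 164.3]
eef_rot: [3.14, -0.0, 1.521]
wrist_force: [-0.0, 0.2, 0.2]
finger_gap: 60.1
```

```bash
python3 - <<'E'
from h import *
s=read_state();print(s["clock"],s["eef_pos"],s["eef_rot"],s["wrist_force"],s["moment"],s["finger_gap"],s["joints"])
c=wrist("pics/w7.png")
E
```

```text
10.8 [471.06453101  70.65172204 164.3041139 ] [ 3.14006715e+00 -1.83562447e-04  1.52055766e+00] [-0.00467079  0.22460412  0.23032174] [-0.12738649 -0.04916864 -0.03374244] 60.062850640953236 [ 7.19628154e-02  1.75554535e-01  1.77517159e+00 -4.05306898e-06
  1.18933003e+00  1.22203128e-01]
```

View pics/w7.png

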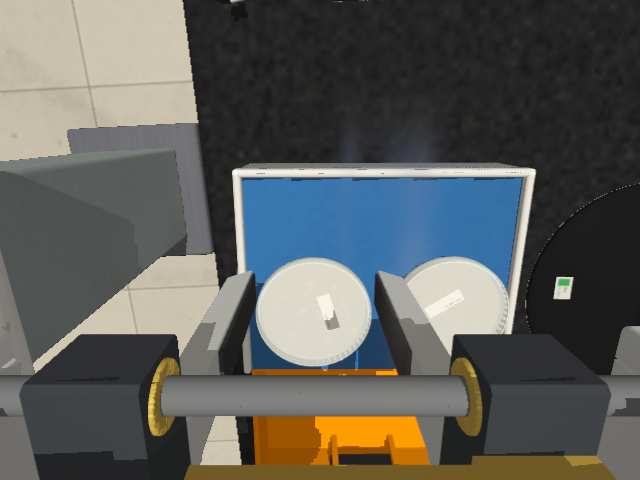

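```bash
python3 - <<'E'
from h import *
c=wrist(); T=toolpose()
sets=[]
for s in (1,-1):
    L=np.array([[8,s*30,0],[8,s*42.5,0],[-8,s*42.5,0],[-8,s*30,0],[8,s*30,0]])
    P=L@T[:3,:3].T+T[:3,3]; sets.append((proj(c,P),(0,0,255))); P[:,2]=64; sets.append((proj(c,P),(0,255,0)))
th=np.linspace(0,6.28,60)
for d,cl in (((573.2,1.3),(255,0,255)),((467.6,6.1),(255,0,255))):
    P=np.c_[d[0]+45*np.cos(th),d[1]+45*np.sin(th),75+0*th]; sets.append((proj(c,P),cl))
sets.append((proj(c,place([514.6,-53.5,-.0501],STAND(66))),(255,255,0)))
zoomover(c["pixels"],0,0,640,480,1.25,sets,"pics/w7o.png")
E
```

```text
(no output)
```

View pics/w7o.png

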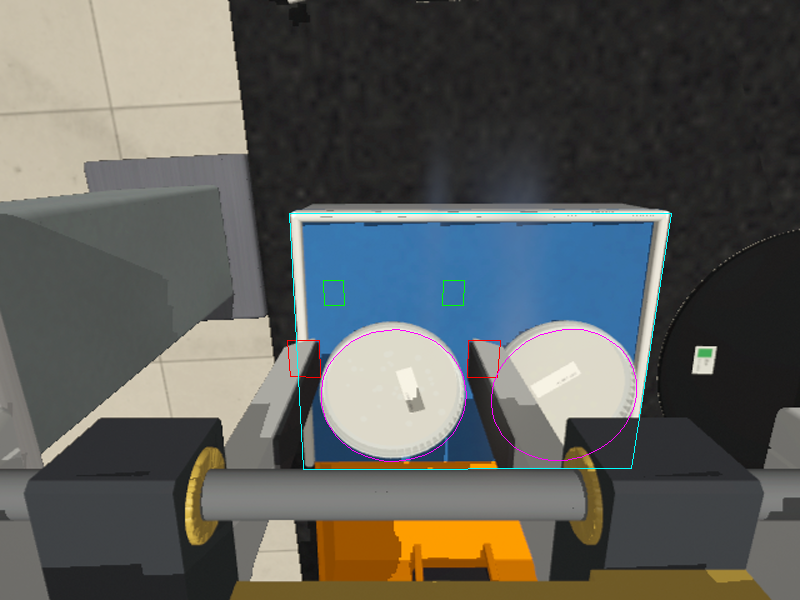

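The predicted fingertip footprints (green) sit clear behind dish a and inside the lip. I'll descend to z = 64.

Emit:
servo_tool:
  series:
    - [0,0,2,0,0,0]
    - [0,0,4.5,0,0,0]
    - [0,0,7,0,0,0]
    - [0,0,8.8,0,0,0]
    - [0,0,9.6,0,0,0]
    - [0,0,9.9,0,0,0]
    - [0,0,9.9,0,0,0]
    - [0,0,9.9,0,0,0]
    - [0,0,9.9,0,0,0]
    - [0,0,9.9,0,0,0]

```text
clock: 11.73
eef_pos: [471.0, 70.7, 65.2]
eef_rot: [3.14, -0.0, 1.521]
wrist_force: [-0.0, 1.1, -0.2]
finger_gap: 59.5
```

Emit:
servo_tool:
  series:
    - [-0.8,0,0.1,0,0,0]
    - [-1.6,0,0.1,0,0,0]
    - [-2.2,0,0.1,0,0,0]
    - [-2.7,0,0.1,0,0,0]
    - [-3.3,0,0.1,0,0,0]
    - [-4.3,0,0.1,0,0,0]
    - [-6,0,0.1,0,0,0]
    - [-8.5,0,0.1,0,0,0]
    - [-11.3,0,0.1,0,0,0]
    - [-11.3,0,0.1,0,0,0]

```text
clock: 12.57
eef_pos: [464.6, -45.8, 63.4]
eef_rot: [3.141, 0.001, 1.518]
wrist_force: [-0.2, 0.3, 0.4]
finger_gap: 60.4
```

```bash
python3 - <<'E'
from h import *
s=read_state();print(s["clock"],s["eef_pos"],s["eef_rot"],s["wrist_force"])
c=camera("scene");zoomover(c["pixels"],270,170,150,150,4,[],"pics/s8.png")
E
```

```text
12.5667 [464.61064228 -45.81560444  63.36461861] [3.14141808e+00 5.21090967e-04 1.51844923e+00] [-0.17917356  0.30708269  0.43591285]
```

View pics/s8.png

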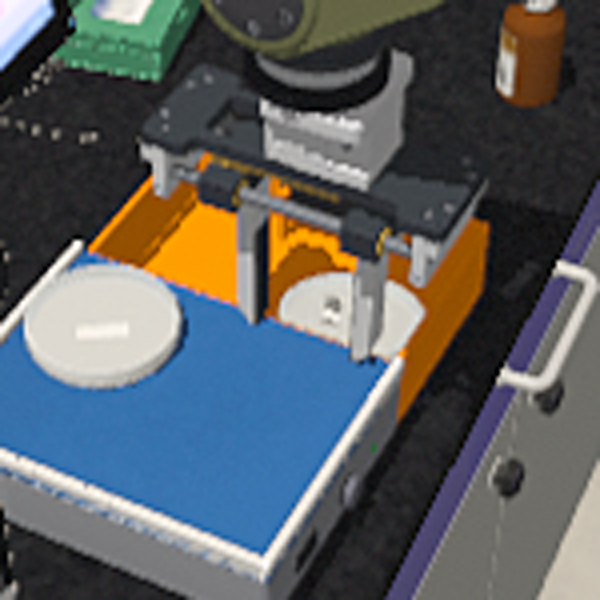

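Dish a is in the bin and seems to lie low. I'll rise and move behind dish b.

Emit:
servo_tool:
  series:
    - [0,0,-1.5,0,0,0]
    - [0,0,-4,0,0,0]
    - [0.5,0.5,-7,0,0,0]
    - [2,2,-10,0,0,0]
    - [4,3.5,-12,0,0,0]
    - [6.5,5.5,-13,0,0,0]
    - [9,8,-13,0,0,0]
    - [11,9.6,-13,0,0,0]
    - [11.7,10.2,-13,0,0,0]
    - [11.7,10.2,-13,0,0,0]

```text
clock: 13.45
eef_pos: [572.9, 71.1, 192.5]
eef_rot: [-3.141, -0.0, 1.523]
wrist_force: [-0.2, 0.1, -1.3]
finger_gap: 59.7
```

```bash
python3 - <<'E'
from h import *
c=wrist(); T=toolpose()
s=read_state();print(s["clock"],s["eef_pos"],s["eef_rot"],s["joints"])
sets=[]
for q in (1,-1):
    L=np.array([[8,q*30,0],[8,q*42.5,0],[-8,q*42.5,0],[-8,q*30,0],[8,q*30,0]])
    P=L@T[:3,:3].T+T[:3,3]; P[:,2]=64; sets.append((proj(c,P),(0,255,0)))
sets.append((proj(c,place([514.6,-53.5,-.0501],STAND(66))),(255,255,0)))
zoomover(c["pixels"],0,0,640,480,1.25,sets,"pics/w9.png")
c=camera("scene");zoomover(c["pixels"],270,170,150,150,4,[],"pics/s9.png")
E
```

```text
13.5 [572.21747319  69.99207864 192.65159049] [-3.14036227e+00  1.78020745e-04  1.52214472e+00] [ 5.82029609e-02  3.69756546e-01  1.45837560e+00 -4.73267444e-05
  1.31470286e+00  1.06866690e-01]
```

View pics/w9.png

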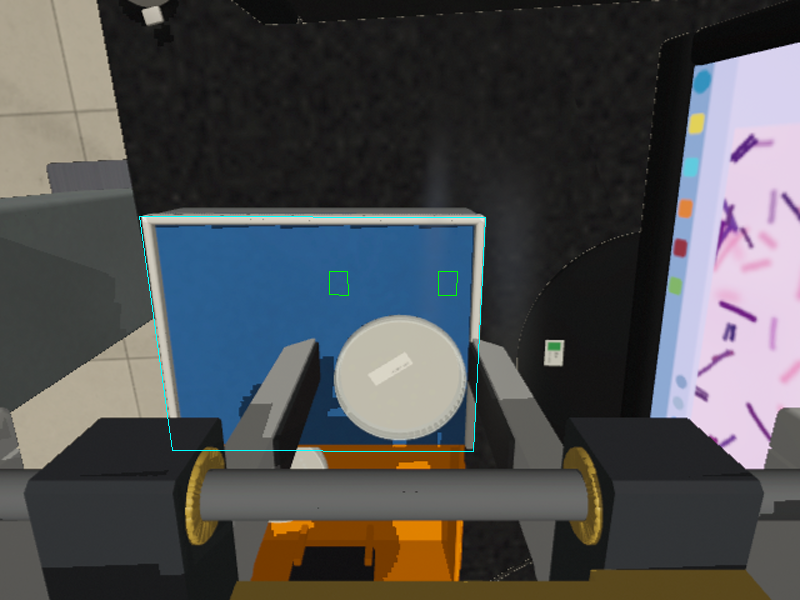

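View pics/s9.png

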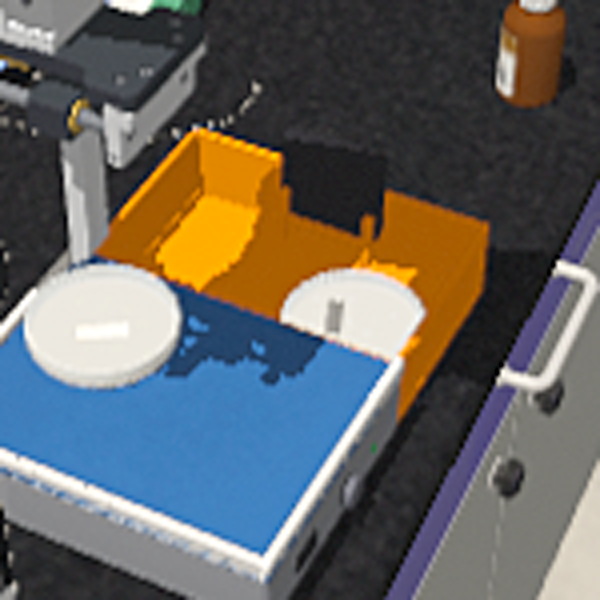

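```bash
python3 - <<'E'
from h import *
c=camera("scene"); ps=np.array([514.6,-53.0,-.0501]);sets=[]
P=[((u+.5)/4-.5+270,(v+.5)/4-.5+170) for u,v in [(281,310),(300,282),(345,268),(400,284),(425,315)]]
for z in (19,):
    a=np.array([ray(c,p,z)[:2] for p in P]); f=lambda q:np.hypot(*(a-q).T)-45
    r=least_squares(f,a.mean(0)); print(z,R2(ps[2]).T@(r.x-ps[:2]),r.fun.round(1))
# leaning model: local x fixed, low edge at floor y=-yl, high edge touching wall
def pts(x,y,z,t):
    th=np.linspace(0,2*np.pi,80); L=np.c_[x+45*np.cos(th),y+45*np.sin(th)*np.cos(t),z+45*np.sin(th)*np.sin(t)]; return place(ps,L)
f=lambda q:[np.min(np.hypot(*(proj(c,pts(*q))-p).T)) for p in P]
for t0 in (0,.5,-.3):
    best=least_squares(f,[-50,-55,30,t0],x_scale=[10,10,10,.1]);print(best.x,best.cost)
E
```

```text
19 [-50.65088381 -59.28904956] [-0.6  0.3  0.6 -1.1  0.4]
[-5.55828935e+01 -4.91028817e+01  2.93423090e+01  2.44592160e-02] 0.3347166703037631
[-41.65015318 -80.52298026   1.70759699   0.08567064] 0.3394694152788652
[-4.76048971e+01 -6.56338985e+01  1.23401658e+01 -1.45043162e-02] 0.20279639140419833
```

A flat disc at floor level fits dish a to within 1 mm, at stand-frame (-51,-59), so it lies flat. Next: lower behind dish b and push it.

Emit:
servo_tool:
  series:
    - [0,0,2.5,0,0,0]
    - [0,0,6,0,0,0]
    - [0,0,9.5,0,0,0]
    - [0,0,11.8,0,0,0]
    - [0,0,12.6,0,0,0]
    - [0,0,12.8,0,0,0]
    - [0,0,12.8,0,0,0]
    - [0,0,12.8,0,0,0]
    - [0,0,12.8,0,0,0]
    - [0,0,12.8,0,0,0]

```text
clock: 14.43
eef_pos: [573.1, 69.6, 66.6]
eef_rot: [3.14, -0.0, 1.521]
wrist_force: [-0.1, -0.1, 0.1]
finger_gap: 59.8
```

```bash
python3 - <<'E'
from h import *
s=read_state();print(s["clock"],s["eef_pos"],s["eef_rot"],s["wrist_force"])
print(R2(.0501)@(s["eef_pos"][:2]-[514.6,-53.5]))
E
```

```text
14.4333 [573.11958122  69.55641486  66.63236937] [ 3.13960346e+00 -2.27649787e-04  1.52077765e+00] [-0.06693253 -0.06985591  0.06779466]
[ 52.28360659 125.83261543]
```

Emit:
servo_tool:
  series:
    - [-0.9,0,0.1,0,0,0]
    - [-1.8,0,0.15,0,0,0]
    - [-2.5,0,0.15,0,0,0]
    - [-3.1,-0.05,0.15,0,0,0]
    - [-3.7,-0.1,0.15,0,0,0]
    - [-4.7,-0.15,0.15,0,0,0]
    - [-6.4,-0.2,0.15,0,0,0]
    - [-8.9,-0.2,0.15,0,0,0]
    - [-11.7,-0.2,0.15,0,0,0]
    - [-11.7,-0.2,0.15,0,0,0]

```text
clock: 15.27
eef_pos: [564.4, -51.3, 63.8]
eef_rot: [3.142, 0.001, 1.518]
wrist_force: [0.1, -0.7, -0.3]
finger_gap: 60.2
```

Emit:
servo_tool:
  series:
    - [0,0,-1.5,0,0,0]
    - [0,0,-4,0,0,0]
    - [0.5,0,-7,0,0,0]
    - [1.5,-0.5,-10,0,0,0]
    - [3,-1.5,-13,0,0,0]
    - [4,-3,-16,0,0,0]
    - [5,-4.5,-19,0,0,0]
    - [5,-5,-21,0,0,0]
    - [5,-5,-22,0,0,0]
    - [5,-5,-22,0,0,0]

```text
clock: 16.1
eef_pos: [517.9, 5.1, 285.8]
eef_rot: [3.138, 0.0, 1.521]
wrist_force: [-0.2, 0.1, 0.1]
finger_gap: 59.7
```

```bash
python3 - <<'E'
from h import *
s=read_state();print(s["clock"],s["eef_pos"],s["eef_rot"],s["wrist_force"])
wrist("pics/w10.png")
c=camera("scene");zoomover(c["pixels"],270,170,150,150,4,[],"pics/s10.png")
E
```

```text
16.1 [517.87963103   5.1207663  285.75448673] [3.1379885e+00 6.4186540e-05 1.5209240e+00] [-0.24622147  0.07864087  0.09792338]
```

View pics/s10.png

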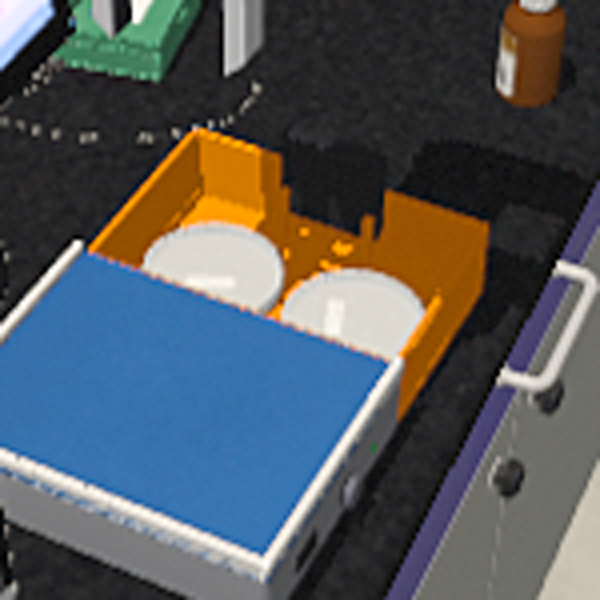

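View pics/w10.png

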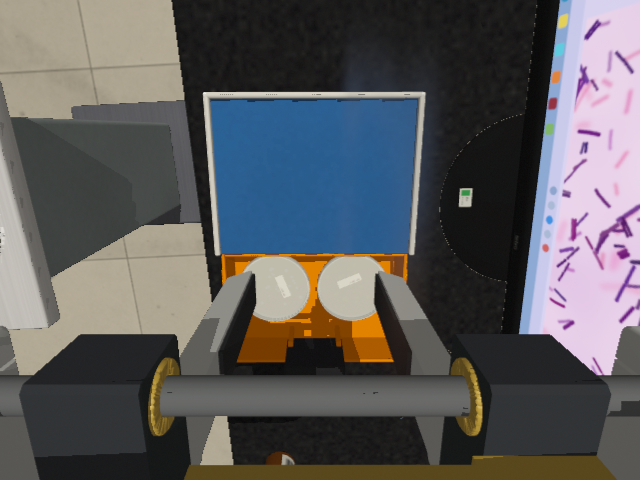

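Both dishes are inside the bin, at (213,265) and (352,310) in the zoomed scene view. I'll return to the earlier overhead pose to check flatness and fit.

Emit:
servo_tool:
  series:
    - [-1,-0.5,0,0,0,0.1]
    - [-3,-1.3,-0.3,0,0,0.22]
    - [-5,-2.2,-0.6,0,0,0.34]
    - [-7,-3.1,-0.9,0,0,0.46]
    - [-9,-4,-1.2,0,0,0.58]
    - [-11,-5,-1.5,0,0,0.7]
    - [-13,-6,-1.6,0,0,0.82]
    - [-14.4,-6.5,-1.6,0,0,0.94]
    - [-14.4,-6.5,-1.6,0,0,1.06]
    - [-14.4,-6.5,-1.6,0,0,1.18]

```text
clock: 17.03
eef_pos: [444.7, -136.4, 297.8]
eef_rot: [-3.14, 0.002, 0.333]
wrist_force: [0.1, -0.0, -0.3]
finger_gap: 60.2
```

Emit:
servo_tool:
  series:
    - [0,0,0,0,0,0.1]
    - [0,0,0,0,0,0.2]
    - [0,0,0,0,0,0.3]
    - [0,0,0,0,0,0.37]
    - [0,0,0,0,0,0.391]
    - [0,0,0,0,0,0.391]
    - [0,0,0,0,0,0.391]
    - [0,0,0,0,0,0.391]
    - [0,0,0,0,0,0.391]
    - [0,0,0,0,0,0.391]

```text
clock: 17.87
eef_pos: [445.2, -135.3, 299.7]
eef_rot: [-3.142, 0.0, -0.049]
wrist_force: [-0.2, 0.7, 0.2]
finger_gap: 59.9
```

```bash
python3 - <<'E'
from h import *
s=read_state();print(s["clock"],s["eef_pos"],s["eef_rot"],s["wrist_force"])
c=wrist("pics/w11.png");zoomover(c["pixels"],180,0,220,250,3,[],"pics/w11z.png")
E
```

```text
17.8667 [ 445.18736632 -135.31244873  299.6992526 ] [-3.14154723e+00  1.12916540e-04 -4.94090378e-02] [-0.21695968  0.66505181  0.17998322]
```

View pics/w11.png

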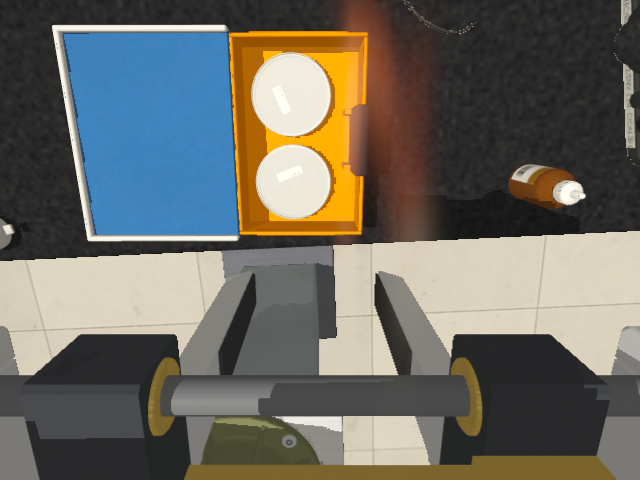

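View pics/w11z.png

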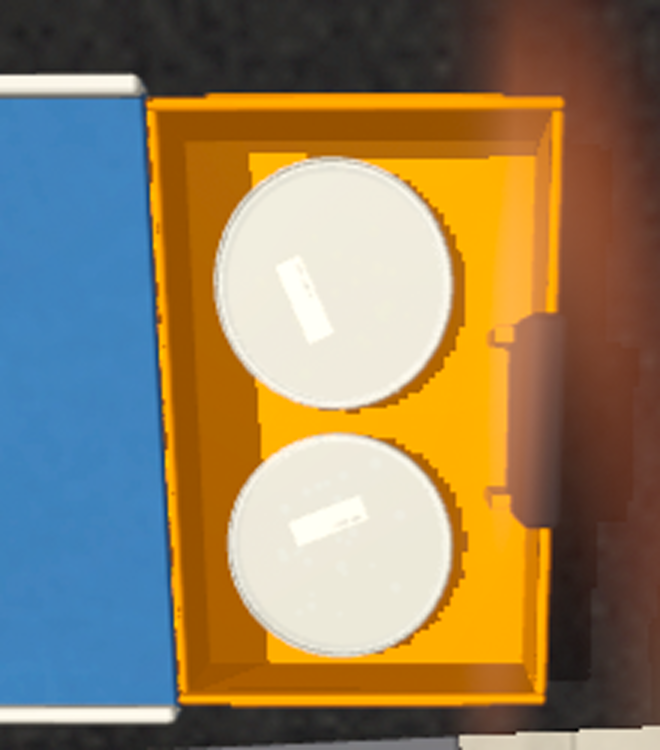

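Overhead, both dishes sit clear of all the walls and of each other, with even shadows. The bin is still flush along the edge (columns 231–239), and the bottle and counter are undisturbed. One numeric flatness check, then hand in.

```bash
python3 - <<'E'
from h import *
c=wrist(); g=lambda u,v:((u+.5)/3-.5+180,(v+.5)/3-.5)
ps=[514.6,-53,-.0501]
for n,P in (("b",[(215,280),(335,157),(453,285),(340,410),(250,190),(425,190)]),("a",[(229,540),(340,434),(453,545),(340,655),(262,462),(420,462)])):
    a=np.array([ray(c,g(*p),19)[:2] for p in P])
    r=least_squares(lambda q:np.hypot(*(a-q[:2]).T)-q[2],[*a.mean(0),45]); print(n,R2(.0501)@(r.x[:2]-ps[:2]),"r",r.x[2],r.fun.round(1))
B=[((62-0),0)]
bn=[(g(147,97),(105,0,57)),(g(563,98),(105,-140,57)),(g(178,704),(-105,0,57)),(g(545,704),(-105,-140,57))]
r=least_squares(lambda p:np.concatenate([proj(c,place(p,l))[0]-uv for uv,l in bn]),[510,-53,-.05],x_scale=[100,100,.1]);print("bin",r.x,r.fun.round(1))
A=[(g(-180*3+0,0),0)]
st=[(g(144,94),(104,0,60)),(g(176,704),(-104,0,60))]
r=least_squares(lambda p:np.concatenate([proj(c,place(p,l))[0]-uv for uv,l in st]),[510,-53,-.05],x_scale=[100,100,.1]);print("stand",r.x,r.fun.round(1))
s=read_state();print(s["clock"])
sign_off()
E
```

```text
b [ 49.14027259 -60.08104884] r 45.44401866029907 [ 0.1 -1.1 -1.1  0.2  0.1  1.8]
a [-49.46489818 -60.9386053 ] r 44.84649719462761 [ 0.2 -1.  -0.1 -0.2  0.3  0.8]
bin [ 5.14696491e+02 -5.27128960e+01 -4.89930030e-02] [-0.7 -0.1  0.8 -0.3 -0.   0.3 -0.1  0.3]
stand [ 5.15501734e+02 -5.28992349e+01 -5.12602398e-02] [-0.   0.4  0.  -0.5]
17.9667
the job is handed in; nothing more can be done
```

The job is done and handed in at about 18 s of the 59 s limit: the bin is against the stand and both dishes are lying flat inside it.

- **Bin:** I dragged it flat by its tab, which faces away from the stand, until it touched the stand at about 11 N, then released it. The last measurement put its wall within about 0.2 mm of the stand edge, 0.002 rad off square and 1 mm off centre. That is finer than the 2 mm camera calibration.
- **Dishes:** I pushed each one over the open end with the fingers spread as a two-point cradle. Both fit full 45 mm circles at floor level (45.4 and 44.8 mm measured), clear of the walls and of each other, so neither needed a tap.
- **Other objects:** the stain bottle showed no movement in the pictures. The counter was not re-measured; it is only partly in the last overhead view, and the arm never came near it.

No check failed. The first stand fit, from the outside cameras, was up to 4 px off at two picks, so I used the wrist-camera fit instead.

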